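Draw down the flap of the document locker with the hook pole

ROBOT

A 7-joint arm with a two-finger parallel gripper is mounted at the origin on the work surface. World frame = base frame: x ahead of the robot, y to its left, z up, the work surface at z = 0. Lengths are in m, angles in rad, forces in N, time in s.
With the tool pointing down it reaches from about 0.425 to 0.925 m from the base axis. Payload 6.8 kg.
Tool frame: the origin (TCP) lies at the centre of the arm's flange, where the gripper is bolted on; the fingertips stand 182 mm ahead of it and the grasp point (between the pads) lies 163 mm ahead of it; z points along the fingers, y is the line along which they close (so a half turn about z gives the same grasp; the last joint's range is limited). The gripper opens to 88 mm and grips with 3 to 60 N. Pads are 20 mm wide; open, the fingers measure 115 mm over their backs; the gripper's body (75 mm by 178 mm) begins 61 mm behind the grasp point.
Start: joints at [-1.307, 0.477, 0.022, 1.555, -0.011, 1.109, -0.083], TCP at [0.245, 0.629, 0.405] pointing down, gripper open.
Joint ranges: [-2.96, 2.96], [-0.34, 2.1], [-1.41, 1.46], [0.24, 2.44], [-1.37, 4.51], [0.17, 1.92], [-2.96, 2.96]. Speed limits (rad/s): [2.39, 2.39, 3.14, 3.14, 3.14, 3.14, 3.14].

INTERFACE

Orientations are given as a unit quaternion [x, y, z, w].
In Python, from station import r, read_camera, get_calibration gives the robot as it stands.
- The arm moves only by the tool send_path, called after ">>>" as name([rows], argument=value, ...), one row to a line, values as JSON. Schema: {"type":"object","properties":{"increments":{"type":"array","items":{"type":"array","items":{"type":"array","items":{"type":"number"},"minItems":4,"maxItems":4},"minItems":1,"maxItems":8},"minItems":1,"maxItems":1},"jaw":{"type":"number"},"grip_force":{"type":"number"},"only":{"type":"string"},"quiet":{"type":"boolean"},"lines":{"type":"string"}},"required":["increments"],"additionalProperties":false}. increments is a list that holds a single list of rows (three levels of brackets), with 1 to 8 rows, each of 4 numbers: dx, dy, dz in m, then a turn about the tool's z in rad; each row is the pose to reach, as a shift and turn from the pose commanded when the call began, along the tool's axes at that moment; what a row does not reach only later rows make up. A row lasts 1/12 s, in which the tool goes at most 0.0417 m and 0.125 rad, less where a joint would pass 70% of its speed; a pose out of reach is approached as far as the arm can. jaw is the finger opening in m, set as the call begins (left out keeps the last). The fingers move at their own pace and stop on an object; grip_force is the grip in N (left out, the last holds). Time passes only in rows, so rows that do not move let the fingers close. The tool returns the time, the measured TCP pose, the force, the opening and the grip force at its end. only (a regular expression) keeps the lines of the reply that match it, lines (a string "A,B") keeps lines A to B, and quiet returns only ok. Input that does not fit is refused with a message, and nothing moves.
- r.get_obs(): the state, without advancing time (a new reading comes with each control period).
- read_camera(name): name is "side" or "top"; returns (picture, depth): 420x560x3 uint8, blue, green, red; 420x560 float32, m along the optical axis (not along the pixel's ray), 0 where there is no reading.
- get_calibration(name): a dict with "fx", "fy", "cx", "cy" (pixels), "rvec" (rotation vector, rad) and "tvec" (3), from world to camera coordinates, as OpenCV has them. Camera axes: x right, y down, z forward; pixel columns grow to the right and rows downward; lengths in m; the calibration is good to about 2 mm. A picture is of the moment at which its call begins. get_calibration takes no time and is no camera call.
- r.job_done(): hands the job in; it is judged then, once.
The state is a dict: "t": time; "q": joint angles; "joint_velocities": joint speeds; "joint_torque": joint torques, N m; "eef_pos": TCP position; "tcp_rot": TCP orientation; "contact_force": force on the tool from outside, world axes, zero at the start; "wrist_torque": the same for the moment, N m; "width": finger opening in m; "gripper_force": force on a finger pad.
Only numpy, scipy, OpenCV 4.12 (cv2) and the standard library are available. Lean on these libraries where they do the work, as an engineer would, in place of code of your own. Each camera call takes 0.05 s, during which the arm holds its last target. There are 200 camera calls.

TASK

Take the hook pole from its rest, hook it through the brass eye high on the blue flap of the document locker, and draw the flap smoothly down, with the pole alone and never loading the locker with more than 15 N, until the spring catches click over and hold it fully open. Then unhook the pole without lifting the flap out of its catches and lay it back across both cork bars of its rest, hook level. Do not touch the locker with the hand, do not let the flap jerk or fly shut, and leave the other things on the table where they are.

Things in the scene. Friction and masses are not known exactly. Their poses are not given: they have to be found in the camera images.
- locker: Grey document locker, fixed: 360 wide (y), 240 deep (x), 335 mm tall. Origin: centre of its underside; z up; front looks to its -x, face 120 mm from the origin. A blue flap closes the upper part. Beside it two dark steel arms, 10 mm thick (|y| 154-164), stand 110 mm out of the front at heights 98-134 mm; a sprung ball in each clicks over the open flap's edge. Bears at most 15 N from the pole.
- flap_hinge (a point): Middle of the flap's hinge line (its lower edge), which runs along the locker's y, 114 mm in front of the locker's origin, 120 mm up. Axes turn with the flap: y along the hinge, z up the panel, -x out of its face. Panel 12 mm thick (x = -6 to 6), 288 wide, reaching 191 mm from the hinge. It swings out and down to the front, towards the locker's -x.
- flap (a joint): Flap angle, rad: 0 shut, 1.57 level against its stop. A damped spring (0.2 N m s/rad) shuts it: 2 N at the eye starts it, 1-2 N carry it on; let go, it flies shut. From 1.43 rad the catches resist: 5-7 N at the eye carry it past 1.53, where they click and hold it on the stop, which does not give. Some 2.5-4 N upwards at the eye pull it out of them again.
- flap_eye (a point): Centre of the brass eye on the flap's outer face: ring of 6 mm wire, 32 mm clear inside, 44 mm outside, its hole along the locker's y. Axes as flap_hinge; it lies at x = -35, z = 150 mm there: 270 mm up when shut, under the panel at 85 mm when open. The hook has 12 mm of play in it all round, so the flap lags behind the hook.
- pole: Hook pole on its rest, 0.13-0.25 kg. Its x runs to the hook. Black rubber-sleeved handle 220 long, 20 wide (y), 26 mm tall (z), from x = -165 to 55 mm; then ferrule and 8 mm steel rod, axis at z = 13, bent square at x = 100 mm into the hook. Origin: underside of the handle at the place to grip, about 27 mm hookwards of the balance point. A hard pull can turn it in the grip: grip firmly.
- pole_hook (a point): Middle of the hook's finger: pole x = 100, y = 20, z = 13 mm; axes of the pole. The finger, 8 mm thick, points to the pole's +y and ends in an 11 mm ball, its end 45 mm from the rod's axis. With the pole pointing at the locker (axes parallel to the locker's) it enters the eye sideways, along the locker's +y.
- pole_rest: Rest of the pole, fixed: dark board 4 mm thick with two cork bars across, 22 mm wide at x = 43 and -135 mm, tops 20 mm above the table, 140 mm free between end stops 4 mm higher. Origin on the table, z up, x along the pole to its hook. The pole's place: its origin at x = 0, y = 0, z = 20 mm here, axes parallel.
- folder: Bystander, to be left alone: a buff card folder full of papers lying flat, 235 x 300 x 10 mm; origin at the centre of its underside.
- magnifier: Bystander, to be left alone: a black hand magnifier, 80 mm lens, 12 mm thick, lying on the folder; origin at the centre of its underside below the lens.
- phone: Bystander, to be left alone: a black phone, 74 x 150 x 10 mm; origin at the centre of its underside.
- wallet: Bystander, to be left alone: a dark green key wallet with keys, 60 x 105 x 20 mm; origin at the centre of its underside.
- pencil_cup: Bystander, to be left alone: a white cup of pencils, 80 mm across, 160 mm tall; origin at the centre of its underside.
- stapler: Bystander, to be left alone: a grey and black stapler, 135 x 36 x 55 mm; origin at the centre of its underside.
- tape_roll: Bystander, to be left alone: a cream roll of paper tape, 90 mm across, 24 mm tall; origin at the centre of its underside.

How it is judged:
On the way, in this order (a step that is already met when the one before it is completed fails the run):
1. the pole's hook is through the eye while the flap is still shut (distance between pole_hook and flap_eye below 0.025 m and value of joint flap below 0.25 rad), for 0.1 s.
2. the flap is fully down and held by its catches, the hook still in the eye (value of joint flap above 1.55 rad and distance between pole_hook and flap_eye below 0.03 m), for 0.1 s.
At the end, for the whole second after the job is handed in: The flap is fully open in its catches (beyond 1.55 rad of 1.57) and still; the pole lies at rest across both cork bars, hook level (tilt under 0.12 rad), within 35 mm lengthwise and 50 mm sideways of its place and within 0.3 rad of the rest's direction (value of joint flap above 1.55 rad and velocity of joint flap between -0.05 and 0.05 rad/s and x of pole in the frame of pole_rest between -0.035 and 0.035 m and y of pole in the frame of pole_rest between -0.05 and 0.05 m and z of pole in the frame of pole_rest between 0.015 and 0.025 m and angle between pole's own z axis and vertical below 0.12 rad and angle between the x axis of pole and the x axis of pole_rest, either way round below 0.3 rad and linear speed of pole below 0.02 m/s); the robot touches nothing.
It fails at once if the pole loads the locker, its flap or its eye with more than 15 N (contact force between pole and locker above 15 N).
It fails at once if the hand or arm touches the locker or its flap (contact force between any of the fingers, the arm and locker above 1 N).
It fails at once if the flap is let go and flies back (closing faster than 1 rad/s) (velocity of joint flap below -1 rad/s).
It fails at once if the flap is jerked down (opening faster than 1.5 rad/s before the catches) (velocity of joint flap above 1.5 rad/s and value of joint flap below 1.38 rad).
It fails at once if a bystander is moved by more than 30 mm (distance of any of folder, magnifier, phone, wallet, pencil_cup, stapler, tape_roll from where it was at the start of the episode above 0.03 m).
It also fails if it takes over 64 s, if anything falls off the work surface, if the arm or the gripper's body presses on something with over 40 N, if the wrist force passes 120 N, or if a joint passes its speed limit or range.

## Working session

There is one attempt and no reset: what is moved stays moved. The work goes in short steps, Python scripts to look and compute and a tool call to move; the robot and the scene stay as the last step left them, time stands still between calls to the robot, and variables do not carry over. Pictures are saved under pics/ and viewed, at most 13 in all, crops included, and the job is handed in when it is done.

```bash
ls; mkdir -p pics; python3 - <<'E'
from station import r, read_camera, get_calibration
import cv2,numpy as np
o=r.get_obs();print({k:np.round(v,3) for k,v in o.items()})
for n in("side","top"):
    p,d=read_camera(n);cv2.imwrite(f"pics/{n}0.png",p);np.savez(f"{n}0.npz",p=p,d=d);c=get_calibration(n);print(c)
    R=cv2.Rodrigues(np.array(c["rvec"]))[0];print(-R.T@np.array(c["tvec"]).ravel())
E
```

```text
pics
{'t': np.float64(0.0), 'q': array([-1.307,  0.478,  0.022,  1.556, -0.012,  1.109, -0.083]), 'joint_velocities': array([ 0.001, -0.   ,  0.   ,  0.001, -0.   , -0.   ,  0.001]), 'joint_torque': array([-1.0000e-03, -5.8285e+01,  1.5340e+00, -2.7261e+01, -5.4000e-02,
        1.7000e-02,  0.0000e+00]), 'eef_pos': array([0.245, 0.629, 0.404]), 'tcp_rot': array([ 0.185,  0.983, -0.001, -0.   ]), 'contact_force': array([-0.79 , -0.109, -0.099]), 'wrist_torque': array([-0.022, -0.013, -0.053]), 'gripper_force': np.float64(0.0), 'width': np.float64(0.088)}
{'fx': 480.8004075153835, 'fy': 480.8004075153835, 'cx': 286.4119434272285, 'cy': 211.26824445776106, 'rvec': array([ 2.35206626, -1.41170453,  0.31239899]), 'tvec': array([-0.3529762 ,  0.47914731,  1.40890848])}
[ 0.01909252 -0.39682047  1.47694497]
{'fx': 538.0901600323301, 'fy': 538.0901600323301, 'cx': 271.46065409758626, 'cy': 215.77845924749806, 'rvec': array([ 2.10955357, -2.14786113,  0.18254668]), 'tvec': array([-0.07591491,  0.59767156,  1.40758472])}
[ 0.34301408 -0.08911129  1.48951993]
```

View pics/side0.png

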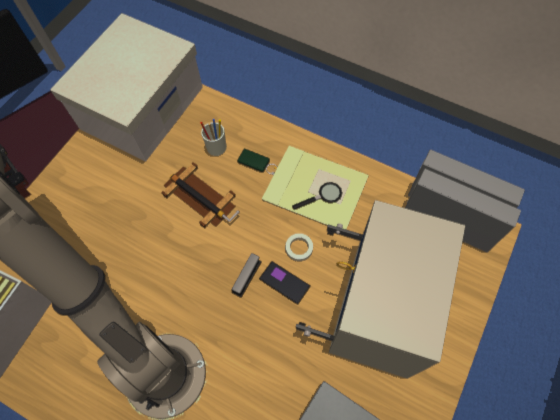

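View pics/top0.png

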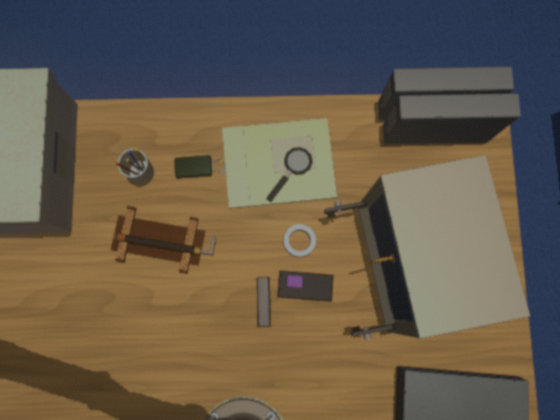

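Top view: the pole lies on its rest at (160,243), with its hook at (212,245) and finger pointing up-image. The locker top is centred near (450,250), the eye is near (385,260), and the catch arms are at (347,208) and (375,330). The tape roll (300,240), phone (305,286) and stapler (263,300) lie between the pole and the locker.

```bash
cat > h.py <<'E'
import cv2,numpy as np
from station import r, read_camera, get_calibration
def RT(n):
    c=get_calibration(n);return c,cv2.Rodrigues(np.array(c["rvec"]))[0],np.array(c["tvec"]).ravel()
def cloud(n,d):
    c,R,t=RT(n);v,u=np.mgrid[:d.shape[0],:d.shape[1]]
    P=np.stack([(u-c["cx"])/c["fx"]*d,(v-c["cy"])/c["fy"]*d,d],-1);return (P-t)@R
def ray(n,u,v,z):
    c,R,t=RT(n);o=-R.T@t;k=R.T@np.array([(u-c["cx"])/c["fx"],(v-c["cy"])/c["fy"],1]);return o+k*(z-o[2])/k[2]
def proj(n,p):
    c,R,t=RT(n);q=R@np.asarray(p,float)+t;return q[0]/q[2]*c["fx"]+c["cx"],q[1]/q[2]*c["fy"]+c["cy"]
E
python3 - <<'E'
from h import *
for n in("top","side"):
    f=np.load(f"{n}0.npz");p,d=f["p"],f["d"];W=cloud(n,d);ok=d>0
    x,y,z=W[...,0],W[...,1],W[...,2]
    print(n,"table z",np.median(z[ok&(abs(z)<.02)]))
    def rect(m,name):
        m=cv2.morphologyEx(m.astype(np.uint8),cv2.MORPH_OPEN,np.ones((2,2)))
        k,l,s,c=cv2.connectedComponentsWithStats(m);i=1+np.argmax(s[1:,4])
        P=W[l==i];(cx,cy),(w,h),a=cv2.minAreaRect(P[:,:2].astype(np.float32));print(name,s[i],np.round([cx,cy,w,h,a,np.median(P[:,2])],4))
        return P
    roi=np.zeros(z.shape,bool)
    rect(ok&(abs(z-.335)<.015)&(y<-.2),"locker top")
    hsv=cv2.cvtColor(p,cv2.COLOR_BGR2HSV)
    sl=np.s_[200:280,105:225] if n=="top" else np.s_[155:235,155:250]
    roi[sl]=1
    rect(roi&(hsv[...,2]<50)&(z>.035),"handle")
    rect(roi&ok&(z>.008),"rest+pole")
    cork=roi&(hsv[...,1]>120)&(hsv[...,2]>85)&(z>.012)&ok
    k,l,s,c=cv2.connectedComponentsWithStats(cork.astype(np.uint8))
    for i in range(1,k):
        if s[i,4]>25:
            P=W[l==i];print("cork",s[i],np.round([*cv2.minAreaRect(P[:,:2].astype(np.float32))[0],*cv2.minAreaRect(P[:,:2].astype(np.float32))[1],np.median(P[:,2])],3))
    y0=(hsv[...,0]>12)&(hsv[...,0]<32)&(hsv[...,1]>110)&(hsv[...,2]>90)&ok&(z>.22)&(z<.31)
    if y0.any(): print("eye",y0.sum(),np.round(W[y0].mean(0),4),np.round(W[y0].min(0),4),np.round(W[y0].max(0),4))
    cv2.imwrite(f"pics/{n}_rest.png",cv2.resize(p[sl],None,fx=6,fy=6,interpolation=cv2.INTER_CUBIC))
E
```

```text
top table z -0.00040891805855134273
locker top [  381   156   150   183 18578] [ 0.5157 -0.6017  0.4918  1.0446  3.5585  0.3342]
handle [152 245   6   3  12] [5.22000e-01 2.32200e-01 1.82000e-02 2.30000e-03 8.00593e+01 3.85000e-02]
rest+pole [ 115  207  102   67 1600] [5.0290e-01 1.1180e-01 4.8140e-01 1.7880e-01 7.1862e+01 2.2100e-02]
cork [115 206  21  55 443] [0.561 0.319 0.025 0.155 0.02 ]
cork [185 216  13  30 230] [0.563 0.138 0.024 0.082 0.019]
cork [194 246   7   8  44] [0.509 0.117 0.016 0.019 0.038]
cork [179 253  12  20 162] [0.477 0.154 0.023 0.055 0.02 ]
eye 62 [ 0.4674 -0.3338  0.281 ] [ 0.2817 -0.3927  0.225 ] [ 0.6343 -0.3138  0.3056]
side table z 0.00105713473642808
locker top [  340   202   126   162 13768] [ 0.4167 -0.5259  0.7641  0.3392  5.9589  0.3353]
handle [178 181  42  33 286] [ 3.13700e-01 -7.10000e-02  8.74000e-01  8.84000e-02  5.36511e+01
  4.56000e-02]
rest+pole [ 163  163   77   65 1084] [ 3.58500e-01 -6.40000e-02  9.25400e-01  2.17800e-01  5.76849e+01
  2.39000e-02]
cork [161 162  37  33 279] [0.56  0.324 0.038 0.156 0.022]
cork [216 190  19  28 172] [0.551 0.137 0.11  0.046 0.022]
cork [199 211  16  15 112] [0.478 0.154 0.025 0.057 0.021]
eye 92 [ 0.4233 -0.2607  0.269 ] [ 0.2184 -0.6265  0.2255] [0.4665 0.5825 0.3   ]
```

View pics/top_rest.png

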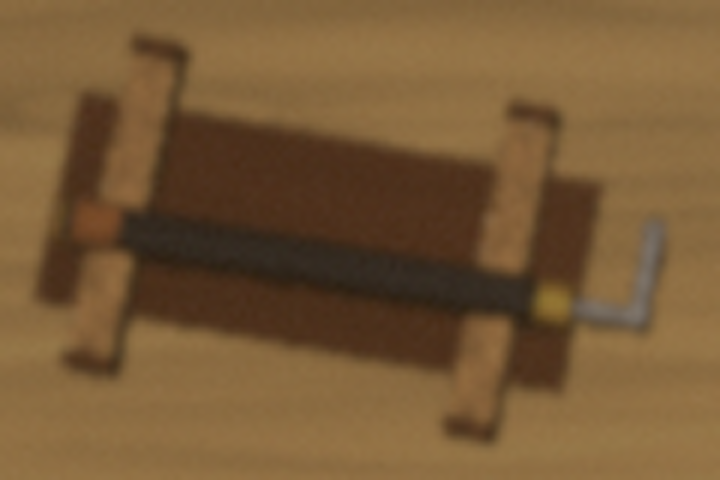

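The crop shows the pole square on both bars: back end at (75,221), ferrule at (552,303), bend at (638,316), finger tip at (655,222) (crop px, scale 6, offset 105,200).

```bash
python3 - <<'E'
from h import *
g=lambda u,v,z:ray("top",105+u/6-.4,200+v/6-.4,z)
b=g(638,314,.033);f=g(533,299,.033+.0);e=g(75,221,.046);h1=g(530,296,.046);h0=g(122,229,.046);tip=g(654,218,.033)
for n,v in dict(bend=b,ferr=f,end=e,h1=h1,h0=h0,tip=tip).items(): print(n,v.round(4))
print("len bend-end",np.linalg.norm((b-e)[:2]),"h1-end",np.linalg.norm((h1-e)[:2]),"fing",np.linalg.norm((b-tip)[:2]))
ux=(b-e)[:2]/np.linalg.norm((b-e)[:2]);print("pole yaw",np.arctan2(ux[1],ux[0]),"origin by bend",b[:2]-.1*ux,"by end",e[:2]+.165*ux)
# rest from stops (outer ends top z=.024)
a1=g(160,42,.024);a2=g(92,370,.024);c1=g(535,108,.024);c2=g(472,434,.024)
m1=(a1+a2)[:2]/2;m2=(c1+c2)[:2]/2;rx=(m2-m1)/np.linalg.norm(m2-m1)
print("bars",m1,m2,np.linalg.norm(m2-m1),"rest yaw",np.arctan2(rx[1],rx[0]),"perp",[np.arctan2(*(s-t)[1::-1]) for s,t in((a1,a2),(c1,c2))],"origin",m2-.043*rx, m1+.135*rx)
for n in("top","side"):
    q=np.load(f"{n}0.npz");d=q["d"];W=cloud(n,d)
    m=((d>0)&(abs(W[...,2]-.335)<.012)&(W[...,1]<-.25)&(W[...,1]>-.8)).astype(np.uint8);m=cv2.morphologyEx(m,cv2.MORPH_OPEN,np.ones((7,7)))
    c=max(cv2.findContours(m,0,2)[0],key=cv2.contourArea)
    P=np.array([ray(n,u,v,.335)[:2] for u,v in c[:,0]],np.float32)
    (cx,cy),s,a=cv2.minAreaRect(P);print(n,"locker",cx,cy,s,a)
    # yellow eye pixels
    hsv=cv2.cvtColor(q["p"],cv2.COLOR_BGR2HSV);k=(hsv[...,0]>12)&(hsv[...,0]<32)&(hsv[...,1]>110)&(hsv[...,2]>90)
    k&=(W[...,2]>.22)&(W[...,2]<.31)&(W[...,1]<-.25)&(W[...,1]>-.45)&(abs(W[...,0]-.45)<.1)
    v,u=np.nonzero(k);print("eye px",u.min(),u.max(),v.min(),v.max(),W[k].mean(0).round(4),len(u))
qs=[q for q in []]
E
```

```text
bend [0.5028 0.0796 0.033 ]
ferr [0.5105 0.1272 0.033 ]
end [0.5482 0.3325 0.046 ]
h1 [0.5104 0.1267 0.046 ]
h0 [0.5441 0.3112 0.046 ]
tip [0.5466 0.0724 0.033 ]
len bend-end 0.25694166290548526 h1-end 0.2092775172945606 fing 0.044330107685750034
pole yaw -1.7481377190150713 origin by bend [0.52047328 0.17803803] by end [0.51905168 0.17010608]
bars [0.55847564 0.31562189] [0.52530719 0.14204718] 0.17671537801714787 rest yaw -1.7596103795646272 perp [np.float64(-0.17487526945274157), np.float64(-0.18162772756677265)] origin [0.53337804 0.18428297] [0.53313692 0.18302118]
top locker 0.47858500480651855 -0.4764143228530884 (0.3591063320636749, 0.2421852946281433) 10.112420082092285
eye px 373 391 257 261 [ 0.4526 -0.3332  0.2815] 55
side locker 0.47637104988098145 -0.4779213070869446 (0.362667977809906, 0.24000057578086853) 10.027530670166016
eye px 336 354 262 269 [ 0.4519 -0.3342  0.2738] 78
```

```bash
python3 - <<'E'
from h import *
q=np.load("top0.npz");d=q["d"];W=cloud("top",d)
m=((d>0)&(W[...,2]>.006)).astype(np.uint8)
k,l,s,c=cv2.connectedComponentsWithStats(m)
for i in range(1,k):
    if s[i,4]>60:
        P=W[l==i];print(s[i],"x",np.percentile(P[:,0],[1,99]).round(3),"y",np.percentile(P[:,1],[1,99]).round(3),"z",np.percentile(P[:,2],[50,98]).round(3))
from scipy.spatial.transform import Rotation as R
L=np.array([.4775,-.477]);Y=-1.3945
def M(a):return np.array([[np.cos(a),-np.sin(a)],[np.sin(a),np.cos(a)]])
for th in (0,.2,.4,.6,.8,1.0,1.2,1.4,1.57):
    ex=-.114-.150*np.sin(th)-.035*np.cos(th);ez=.12+.15*np.cos(th)-.035*np.sin(th)
    e=L+M(Y)@[ex,0];o=e-M(Y-.25)@[.1,.02];print(th,e.round(4),round(ez,4),"pole origin",o.round(4),"r",np.hypot(*o).round(3))
print(np.cos(Y-.25),np.sin(Y-.25))
E
```

```text
[ 378   67  143   78 9637] x [0.806 0.938] y [-0.704 -0.4  ] z [0.211 0.219]
[    0    68    78   166 11742] x [0.564 0.949] y [0.467 0.597] z [0.223 0.23 ]
[ 222  118  115   90 7440] x [0.64  0.877] y [-0.26   0.042] z [0.011 0.021]
[115 148  39  36 864] x [0.702 0.776] y [0.244 0.319] z [0.074 0.155]
[174 154  39  24 779] x [0.72  0.781] y [0.082 0.184] z [0.018 0.025]
[  324   155   206   184 22898] x [0.289 0.657] y [-0.609 -0.284] z [0.334 0.339]
[ 113  205  103   69 1702] x [0.454 0.632] y [0.074 0.341] z [0.023 0.049]
[283 223  33  34 502] x [0.491 0.577] y [-0.205 -0.12 ] z [0.022 0.029]
[ 277  270   57   32 1289] x [0.369 0.449] y [-0.247 -0.101] z [0.01  0.017]
[257 275  14  53 632] x [0.302 0.431] y [-0.078 -0.043] z [0.048 0.06 ]
[ 395  365  135   55 6460] x [0.071 0.19 ] y [-0.713 -0.403] z [0.094 0.1  ]
[ 207  398   74   22 1085] x [0.064 0.115] y [-0.09   0.084] z [0.013 0.031]
0 [ 0.4514 -0.3303] 0.27 pole origin [ 0.4388 -0.2291] r 0.495
0.2 [ 0.4463 -0.3017] 0.2601 pole origin [ 0.4337 -0.2005] r 0.478
0.4 [ 0.4416 -0.2755] 0.2445 pole origin [ 0.429  -0.1743] r 0.463
0.6 [ 0.4376 -0.2529] 0.224 pole origin [ 0.425  -0.1517] r 0.451
0.8 [ 0.4344 -0.2348] 0.1994 pole origin [ 0.4218 -0.1336] r 0.442
1.0 [ 0.4321 -0.2219] 0.1716 pole origin [ 0.4195 -0.1207] r 0.436
1.2 [ 0.4308 -0.2146] 0.1417 pole origin [ 0.4182 -0.1134] r 0.433
1.4 [ 0.4305 -0.2134] 0.111 pole origin [ 0.418  -0.1122] r 0.433
1.57 [ 0.4312 -0.2171] 0.0851 pole origin [ 0.4186 -0.1159] r 0.434
-0.07363696209200567 -0.9972851136028555
```

```bash
cat >> h.py <<'E'
def need(target,yaw_y=None):
    """tool-axis shift (and turn) from measured TCP to world target; yaw_y = wanted world yaw of tool y"""
    from scipy.spatial.transform import Rotation as Ro
    o=r.get_obs();A=Ro.from_quat(o["tcp_rot"]).as_matrix()
    s=A.T@(np.array(target)-o["eef_pos"]);y=np.arctan2(A[1,1],A[0,1])
    print("t",o["t"],"tcp",o["eef_pos"].round(4),"yaw_y",y.round(4),"tilt",A[2,2].round(5),"shift",s.round(4),"turn",None if yaw_y is None else round(float(np.angle(np.exp(1j*(y-yaw_y)))),4),"F",o["contact_force"].round(2),"w",round(float(o["width"]),4))
E
```

>>> send_path([
  [[-0.21,-0.16,0.03,0.7],[-0.21,-0.16,0.03,0.7],[-0.21,-0.16,0.03,0.7],[-0.21,-0.16,0.03,0.7],[-0.21,-0.16,0.03,0.7],[-0.21,-0.16,0.03,0.7],[-0.21,-0.16,0.03,0.7],[-0.21,-0.16,0.03,0.7]],
], jaw=0.06)

```text
t: 0.77
eef_pos: [0.3855, 0.3987, 0.3741]
tcp_rot: [0.514, 0.858, -0.001, 0.001]
contact_force: [0.3, -0.6, 0.3]
width: 0.06
gripper_force: 0.0
```

```bash
python3 -c "
from h import *
need([.5205,.178,.26],-.178)"
```

```text
t 0.7667 tcp [0.3855 0.3987 0.3741] yaw_y 0.4911 tilt -1.0 shift [-0.258   0.0151  0.1148] turn 0.6691 F [ 0.26 -0.61  0.28] w 0.06
```

>>> send_path([
  [[-0.258,0.015,0.115,0.67],[-0.258,0.015,0.115,0.67],[-0.258,0.015,0.115,0.67],[-0.258,0.015,0.115,0.67],[-0.258,0.015,0.115,0.67],[-0.258,0.015,0.115,0.67],[-0.258,0.015,0.115,0.67],[-0.258,0.015,0.115,0.67]],
])

```text
t: 1.43
eef_pos: [0.5211, 0.1787, 0.2574]
tcp_rot: [0.767, 0.641, -0.002, 0.001]
contact_force: [-0.0, 0.0, 1.1]
width: 0.0599
gripper_force: 0.0
```

```bash
python3 - <<'E'
from h import *
need([.5205,.178,.1975],-.178)
p,d=read_camera("top");cv2.imwrite("pics/top1.png",cv2.resize(p[190:290,90:250],None,fx=5,fy=5))
E
```

```text
t 1.4333 tcp [0.5211 0.1787 0.2574] yaw_y -0.1782 tilt -0.99999 shift [-0.0006 -0.0005  0.0599] turn -0.0002 F [-0.04  0.    1.06] w 0.0599
```

View pics/top1.png

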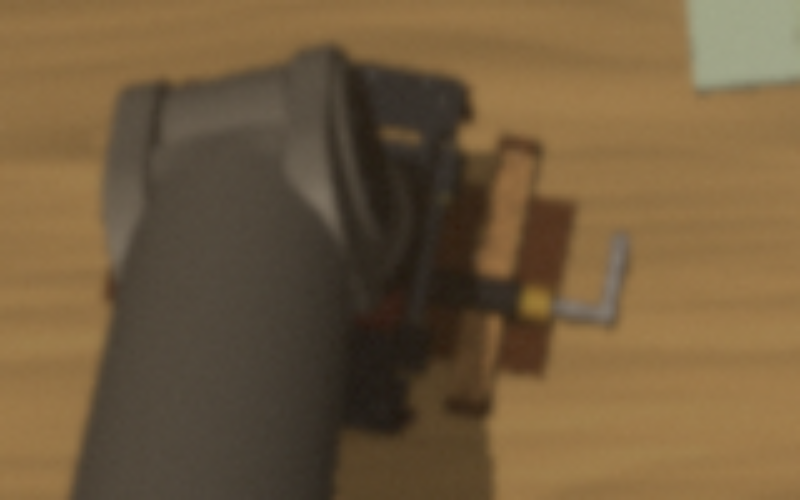

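The picture shows the gripper straddling the handle behind the front cork bar (bar at (500,270), ferrule at (535,302)), with no obstruction. Descending and gripping.

>>> send_path([
  [[0,0,0.035,0],[0,0,0.058,0],[0,0,0.06,0],[0,0,0.06,0]],
])

```text
t: 1.82
eef_pos: [0.5185, 0.1859, 0.1989]
tcp_rot: [0.764, 0.645, -0.001, -0.001]
contact_force: [0.1, 0.1, 0.5]
width: 0.0599
gripper_force: 0.0
```

>>> send_path([
  [[0,0,0,0],[0,0,0,0],[0,0,0,0],[0,0,0,0],[0,0,0,0],[0,0,0,0],[0,0,0,0]],
], jaw=0, grip_force=60)

```text
t: 2.4
eef_pos: [0.52, 0.1842, 0.2002]
tcp_rot: [0.765, 0.644, 0.001, 0.0]
contact_force: [1.4, -0.6, 3.2]
width: 0.0195
gripper_force: 59.9
```

>>> send_path([
  [[0,0,-0.02,0],[0,0,-0.06,0],[0,0,-0.1,0],[0,0,-0.14,0],[0,0,-0.18,0],[0,0,-0.22,0],[0,0,-0.25,0],[0,0,-0.25,0]],
])

```text
t: 3.07
eef_pos: [0.5208, 0.1839, 0.456]
tcp_rot: [0.765, 0.644, 0.005, 0.001]
contact_force: [1.0, 0.1, -1.3]
width: 0.0198
gripper_force: 59.9
```

```bash
python3 - <<'E'
from h import *
need([.5205,.178,.4475],-.178)
p,d=read_camera("top");np.savez("t2.npz",p=p,d=d);cv2.imwrite("pics/top2.png",cv2.resize(p[170:290,90:250],None,fx=5,fy=5))
E
```

```text
t 3.0667 tcp [0.5208 0.1839 0.456 ] yaw_y -0.1717 tilt -0.99995 shift [-0.0059  0.0007  0.0084] turn 0.0063 F [ 0.96  0.06 -1.34] w 0.0198
```

View pics/top2.png

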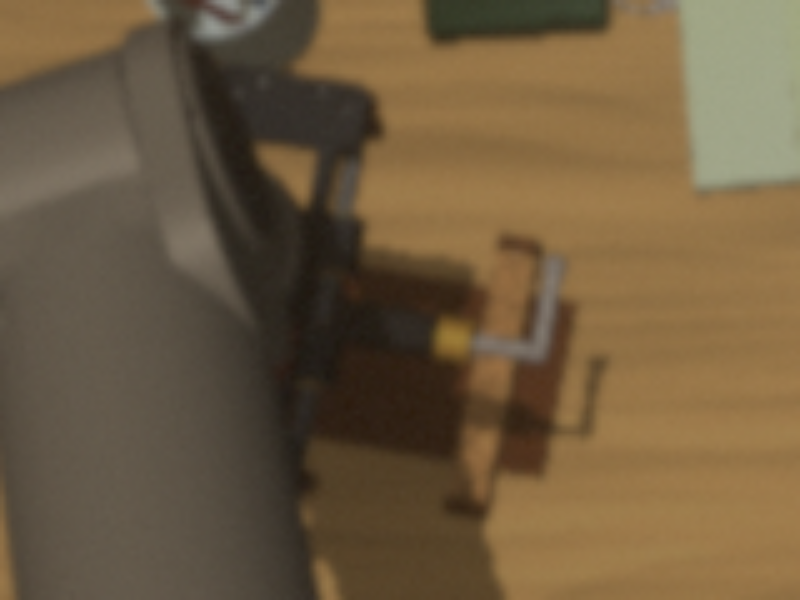

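The pole is held and lifted. The hook is at about (540,350) in the crop with its finger pointing up to (555,260), still aligned with the rest below.

```bash
python3 - <<'E'
from h import *
f=np.load("t2.npz");W=cloud("top",f["d"]);s=W[215:245,180:206].reshape(-1,3)
s=s[(s[:,2]>.2)&(s[:,2]<.35)];print(len(s));print(s[::max(1,len(s)//30)].round(4))
for z in(.28,.285,.29): print(z,[ray("top",90+u/5-.4,170+v/5-.4,z)[:2].round(4) for u,v in((537,350),(557,257),(434,338))])
need([.5205,.178,.4475],-.178)
E
```

```text
158
[[0.5452 0.0769 0.2907]
 [0.5433 0.075  0.2881]
 [0.5411 0.0728 0.2871]
 [0.5385 0.0703 0.289 ]
 [0.5339 0.0747 0.2896]
 [0.5311 0.072  0.2927]
 [0.5271 0.0792 0.2895]
 [0.5247 0.0768 0.2902]
 [0.5207 0.0818 0.287 ]
 [0.5197 0.1187 0.2826]
 [0.5155 0.1185 0.2963]
 [0.5162 0.0818 0.2867]
 [0.513  0.116  0.2977]
 [0.5141 0.0819 0.2858]
 [0.5109 0.1139 0.2966]
 [0.511  0.0789 0.2911]
 [0.5089 0.1098 0.2943]
 [0.5092 0.0992 0.2903]
 [0.506  0.1178 0.2997]
 [0.5061 0.107  0.2975]
 [0.5068 0.0969 0.2908]
 [0.507  0.086  0.2879]
 [0.5045 0.1188 0.2941]
 [0.5048 0.1081 0.2906]
 [0.5046 0.0969 0.2901]
 [0.504  0.0852 0.2935]
 [0.5023 0.1188 0.2939]
 [0.5032 0.1045 0.2849]
 [0.5024 0.0925 0.2894]
 [0.5023 0.0814 0.2885]
 [0.5006 0.1151 0.2887]
 [0.4999 0.0834 0.2901]]
0.28 [array([0.5044, 0.0826]), array([0.5469, 0.0738]), array([0.5107, 0.1294])]
0.285 [array([0.5037, 0.0819]), array([0.5461, 0.0731]), array([0.51  , 0.1285])]
0.29 [array([0.503 , 0.0812]), array([0.5452, 0.0724]), array([0.5093, 0.1276])]
t 3.1167 tcp [0.52   0.184  0.4527] yaw_y -0.1712 tilt -0.99998 shift [-0.0058  0.0015  0.0052] turn 0.0068 F [ 0.08  0.74 -1.77] w 0.0197
```

```bash
python3 -c "
from h import *
need([.394,-.215,.4375],-.175)"
```

```text
t 3.1167 tcp [0.52   0.184  0.4527] yaw_y -0.1712 tilt -0.99998 shift [-0.4147 -0.0562  0.0132] turn 0.0038 F [ 0.08  0.74 -1.77] w 0.0197
```

>>> send_path([
  [[-0.03,-0.004,0,0],[-0.065,-0.009,0,0],[-0.1,-0.014,0,0],[-0.135,-0.018,0,0],[-0.17,-0.023,0,0],[-0.205,-0.028,0,0],[-0.24,-0.033,0,0],[-0.275,-0.037,0,0]],
])

```text
t: 3.78
eef_pos: [0.4344, -0.0818, 0.4479]
tcp_rot: [0.765, 0.644, -0.001, -0.001]
contact_force: [1.5, -0.2, -1.1]
width: 0.02
gripper_force: 59.9
```

>>> send_path([
  [[-0.03,-0.004,0,0],[-0.06,-0.008,0,0],[-0.085,-0.012,0,0],[-0.105,-0.016,0,0],[-0.115,-0.018,0,0],[-0.115,-0.018,0,0],[-0.115,-0.018,0,0]],
])

```text
t: 4.37
eef_pos: [0.3982, -0.1905, 0.4485]
tcp_rot: [0.765, 0.644, -0.001, -0.001]
contact_force: [0.7, -0.8, -2.2]
width: 0.0196
gripper_force: 59.9
```

```bash
python3 - <<'E'
from h import *
need([.394,-.215,.4375],-.175)
for n in("top","side"):
    p,d=read_camera(n);np.savez(n+"3.npz",p=p,d=d)
    q=p[190:310,320:480] if n=="top" else p[210:330,260:420]
    cv2.imwrite(f"pics/{n}3.png",cv2.resize(q,None,fx=5,fy=5,interpolation=cv2.INTER_CUBIC))
need([.394,-.215,.4375],-.175)
E
```

```text
t 4.3667 tcp [ 0.3982 -0.1905  0.4485] yaw_y -0.1722 tilt -1.0 shift [-0.0249  0.      0.011 ] turn 0.0028 F [ 0.66 -0.77 -2.2 ] w 0.0196
t 4.4667 tcp [ 0.399  -0.1896  0.4489] yaw_y -0.1695 tilt -1.0 shift [-0.0259 -0.0006  0.0114] turn 0.0055 F [ 0.03 -0.1  -1.79] w 0.0196
```

View pics/top3.png

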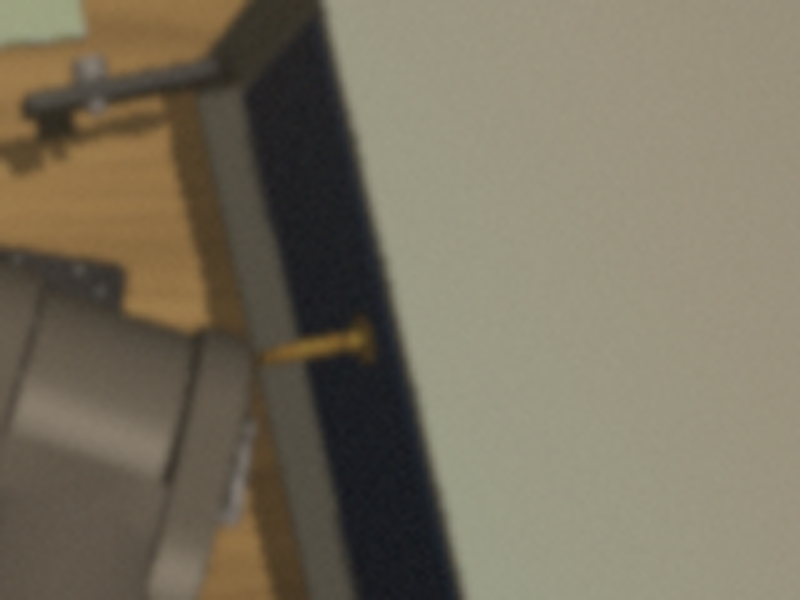

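View pics/side3.png

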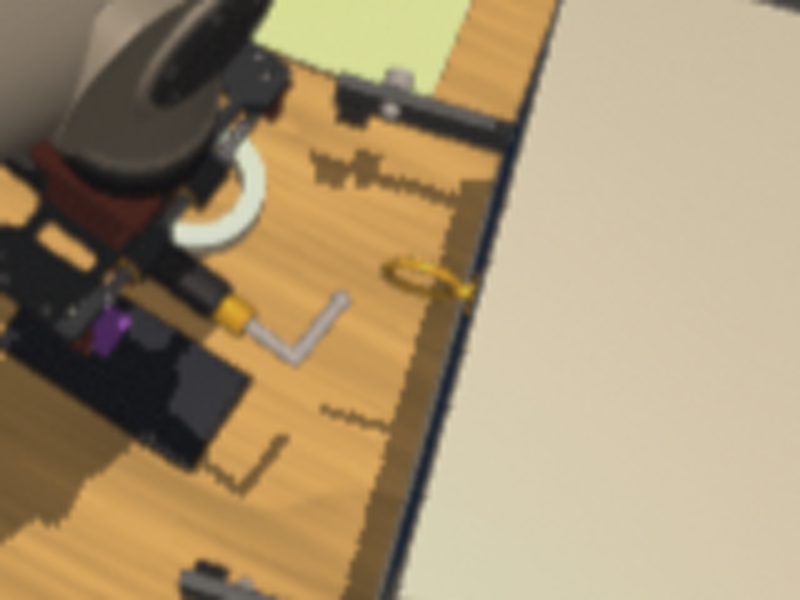

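The side view shows the ring clear, spanning about (385,268) to (460,288), and the hook free at bend (295,358), tip (342,298). In the top view the ring runs (260,357)–(350,340) and the arm partly hides the hook.

```bash
python3 - <<'E'
from h import *
Y=-1.3945;ex=np.array([np.cos(Y),np.sin(Y),0])
e=np.array([.4514,-.3303,.27])
off={"side":(260,210),"top":(320,190)}
def px(n,p):
    u,v=proj(n,p);return round((u-off[n][0]+.4)*5),round((v-off[n][1]+.4)*5)
for n in off: print(n,"centre",px(n,e),"front",px(n,e-.022*ex),"back",px(n,e+.022*ex),"top",px(n,e+[0,0,.022]),"bot",px(n,e-[0,0,.022]))
t=np.array([.3986,-.19,.4487]);a=-.172;X=np.array([np.sin(a),-np.cos(a),0]);P=np.array([np.cos(a),np.sin(a),0])
b=t+.1036*X+.0014*P-[0,0,.1675]
print("bend",px("side",b),"tip",px("side",b+.0395*P))
g=lambda u,v,z:ray("side",260+u/5-.4,210+v/5-.4,z)
print("bend world meas",g(295,357,b[2]),"pred",b)
E
```

```text
side centre (419, 281) front (378, 268) back (459, 293) top (423, 267) bot (414, 294)
top centre (300, 352) front (253, 362) back (347, 343) top (310, 348) bot (291, 357)
bend (297, 353) tip (342, 296)
bend world meas [ 0.38009817 -0.29239564  0.2812    ] pred [ 0.38224787 -0.29231094  0.2812    ]
```

>>> send_path([
  [[-0.01,0,0.004,0],[-0.02,0,0.008,0],[-0.026,-0.001,0.0105,0],[-0.026,-0.001,0.0105,0],[-0.026,-0.001,0.0105,0]],
])

```text
t: 4.88
eef_pos: [0.3936, -0.2156, 0.4389]
tcp_rot: [0.765, 0.644, -0.0, -0.0]
contact_force: [-0.7, -0.6, -1.2]
width: 0.02
gripper_force: 59.9
```

```bash
python3 -c "
from h import *
need([.395,-.217,.4385],-.175)
need([.4493,-.2263,.4385],-.175)"
```

```text
t 4.8833 tcp [ 0.3936 -0.2156  0.4389] yaw_y -0.1708 tilt -1.0 shift [-0.0011  0.0017  0.0004] turn 0.0042 F [-0.65 -0.59 -1.25] w 0.02
t 4.8833 tcp [ 0.3936 -0.2156  0.4389] yaw_y -0.1708 tilt -1.0 shift [-0.0011  0.0567  0.0003] turn 0.0042 F [-0.65 -0.59 -1.25] w 0.02
```

>>> send_path([
  [[0,0.008,0,0],[-0.001,0.018,0,0],[-0.001,0.028,0,0],[-0.001,0.038,0,0],[-0.001,0.048,0,0],[-0.001,0.056,0,0],[-0.001,0.057,0,0],[-0.001,0.057,0,0]],
])

```text
t: 5.55
eef_pos: [0.4499, -0.2268, 0.439]
tcp_rot: [0.765, 0.644, -0.0, 0.0]
contact_force: [-0.3, -0.5, -1.7]
width: 0.0196
gripper_force: 59.9
```

```bash
python3 - <<'E'
from h import *
need([.4493,-.2263,.4385],-.175)
p,d=read_camera("side");np.savez("side4.npz",p=p,d=d)
cv2.imwrite("pics/side4.png",cv2.resize(p[210:330,260:420],None,fx=5,fy=5,interpolation=cv2.INTER_CUBIC))
E
```

```text
t 5.55 tcp [ 0.4499 -0.2268  0.439 ] yaw_y -0.1707 tilt -1.0 shift [ 0.0004 -0.0007  0.0005] turn 0.0043 F [-0.31 -0.46 -1.7 ] w 0.0196
```

View pics/side4.png

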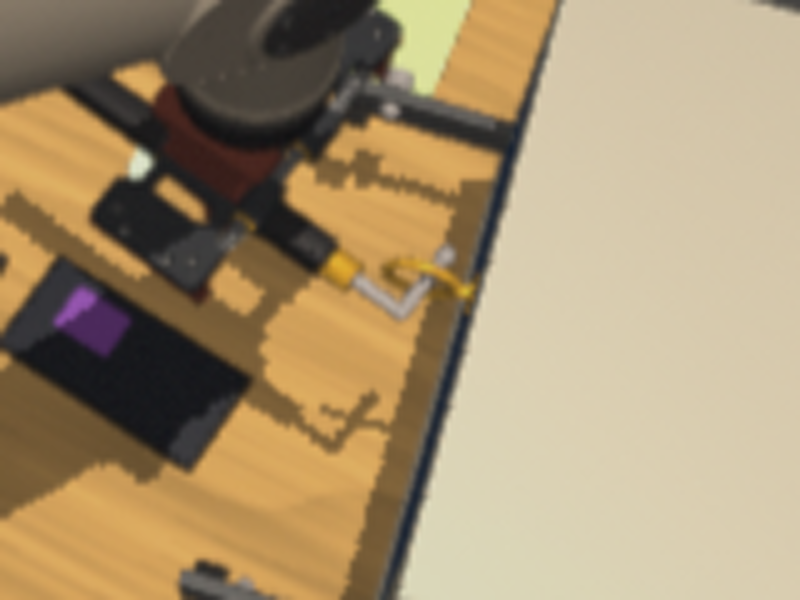

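The hook finger passes through the ring, with its ball at (445,257) on the far side. Working out the drawing arc.

```bash
python3 - <<'E'
import numpy as np
f=lambda th,l=.012:(lambda t:(np.array([-.149,.27])*0+np.array([-.114-.15*np.sin(th)-.035*np.cos(th),.12+.15*np.cos(th)-.035*np.sin(th)])+l*t))(np.array([-.15*np.cos(th)+.035*np.sin(th),-.15*np.sin(th)-.035*np.cos(th)])/.154)
s=np.array([-.149,.27])
for th in np.arange(0,1.61,.1):
    d=f(th)-s;print(round(th,2),"shift from now",(np.array([.94*-d[0],-.341*-d[0],-d[1]])).round(4))
E
```

```text
0.0 shift from now [ 0.011  -0.004   0.0027]
0.1 shift from now [ 0.0246 -0.0089  0.0081]
0.2 shift from now [ 0.0376 -0.0136  0.0149]
0.3 shift from now [ 0.0499 -0.0181  0.0231]
0.4 shift from now [ 0.0614 -0.0223  0.0325]
0.5 shift from now [ 0.072  -0.0261  0.0431]
0.6 shift from now [ 0.0815 -0.0296  0.0548]
0.7 shift from now [ 0.0898 -0.0326  0.0674]
0.8 shift from now [ 0.097  -0.0352  0.0809]
0.9 shift from now [ 0.1028 -0.0373  0.095 ]
1.0 shift from now [ 0.1073 -0.0389  0.1097]
1.1 shift from now [ 0.1104 -0.04    0.1248]
1.2 shift from now [ 0.112  -0.0406  0.1401]
1.3 shift from now [ 0.1122 -0.0407  0.1556]
1.4 shift from now [ 0.111  -0.0403  0.171 ]
1.5 shift from now [ 0.1083 -0.0393  0.1862]
1.6 shift from now [ 0.1042 -0.0378  0.201 ]
```

>>> send_path([
  [[0.004,-0.0015,0.001,0],[0.008,-0.003,0.002,0],[0.011,-0.004,0.0027,0],[0.014,-0.005,0.004,0],[0.018,-0.0065,0.0055,0],[0.0246,-0.0089,0.0081,0],[0.031,-0.0112,0.0115,0],[0.0376,-0.0136,0.0149,0]],
])

```text
t: 6.27
eef_pos: [0.4422, -0.187, 0.424]
tcp_rot: [0.765, 0.644, 0.0, 0.0]
contact_force: [-0.8, -2.7, -2.1]
width: 0.0196
gripper_force: 59.9
```

```bash
python3 -c "
from h import *
need([.4493,-.2263,.4385],-.175)"
```

```text
t 6.2667 tcp [ 0.4422 -0.187   0.424 ] yaw_y -0.1712 tilt -1.0 shift [-0.0375  0.0137 -0.0145] turn 0.0038 F [-0.75 -2.68 -2.09] w 0.0196
```

>>> send_path([
  [[0.0063,-0.0023,0.0039,0],[0.0123,-0.0045,0.0082,0],[0.0182,-0.0067,0.0128,0],[0.0238,-0.0087,0.0176,0],[0.0292,-0.0107,0.0228,0],[0.0344,-0.0125,0.0282,0],[0.0393,-0.0143,0.0339,0],[0.0439,-0.016,0.0399,0]],
])

```text
t: 6.93
eef_pos: [0.434, -0.141, 0.3838]
tcp_rot: [0.765, 0.644, 0.0, -0.0]
contact_force: [-0.9, -1.0, -0.4]
width: 0.0196
gripper_force: 59.9
```

```bash
python3 -c "
from h import *
need([.4493,-.2263,.4385],-.175)"
```

```text
t 6.9333 tcp [ 0.434  -0.141   0.3838] yaw_y -0.1709 tilt -1.0 shift [-0.0815  0.0296 -0.0547] turn 0.0041 F [-0.94 -1.04 -0.39] w 0.0196
```

>>> send_path([
  [[0.0042,-0.0015,0.0062,0],[0.0083,-0.003,0.0126,0],[0.012,-0.0044,0.0193,0],[0.0155,-0.0056,0.0261,0],[0.0185,-0.0067,0.0331,0],[0.0213,-0.0077,0.0402,0],[0.0237,-0.0086,0.0475,0],[0.0258,-0.0093,0.0549,0]],
])

```text
t: 7.6
eef_pos: [0.4293, -0.1143, 0.3287]
tcp_rot: [0.765, 0.644, -0.0, 0.0]
contact_force: [0.2, -1.1, -0.2]
width: 0.0199
gripper_force: 59.9
```

```bash
python3 - <<'E'
from h import *
need([.4493,-.2263,.4385],-.175)
p,d=read_camera("side");cv2.imwrite("pics/side5.png",cv2.resize(p[210:330,240:400],None,fx=5,fy=5,interpolation=cv2.INTER_CUBIC))
E
```

```text
t 7.6 tcp [ 0.4293 -0.1143  0.3287] yaw_y -0.171 tilt -1.0 shift [-0.107   0.0388 -0.1098] turn 0.004 F [ 0.19 -1.07 -0.22] w 0.0199
```

View pics/side5.png

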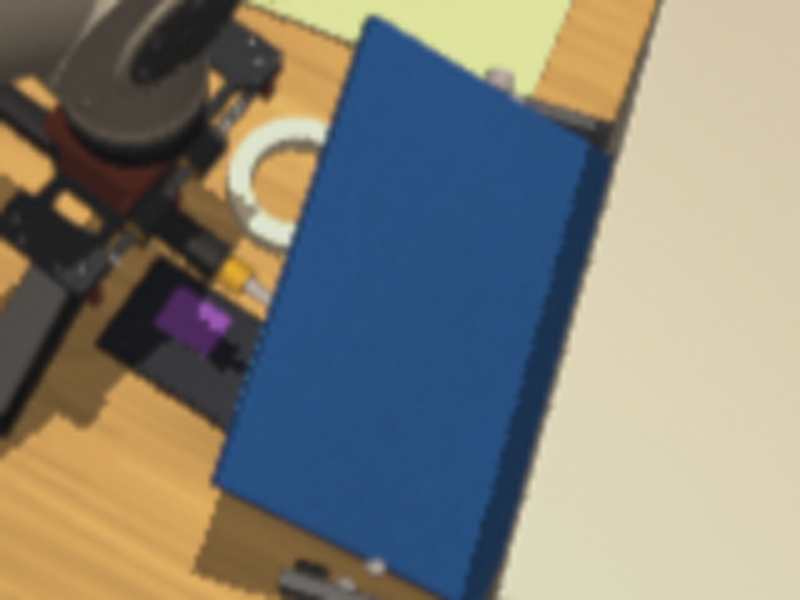

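The flap is following the pole, about 1 rad open, with the gripper well clear of its edge at (290,280).

>>> send_path([
  [[0.0017,-0.0006,0.0075,0],[0.0031,-0.0011,0.0151,0],[0.004,-0.0015,0.0227,0],[0.0047,-0.0017,0.0304,0],[0.005,-0.0018,0.0381,0],[0.0049,-0.0018,0.0459,0],[0.0044,-0.0016,0.0536,0],[0.0037,-0.0014,0.0613,0]],
])

```text
t: 8.32
eef_pos: [0.4287, -0.1107, 0.2673]
tcp_rot: [0.765, 0.644, 0.0, 0.0]
contact_force: [0.2, -0.8, -0.6]
width: 0.0197
gripper_force: 59.9
```

```bash
python3 -c "
from h import *
need([.4493,-.2263,.4385],-.175)"
```

```text
t 8.3167 tcp [ 0.4287 -0.1107  0.2673] yaw_y -0.1709 tilt -1.0 shift [-0.1104  0.04   -0.1711] turn 0.0041 F [ 0.22 -0.8  -0.57] w 0.0197
```

>>> send_path([
  [[-0.0004,0,0.002,0],[-0.0008,0,0.004,0],[-0.001,0,0.006,0],[-0.0014,0,0.008,0],[-0.0018,0,0.01,0],[-0.002,0,0.012,0],[-0.0024,0.001,0.0135,0],[-0.0027,0.001,0.015,0]],
])

```text
t: 8.98
eef_pos: [0.4289, -0.1135, 0.253]
tcp_rot: [0.765, 0.644, -0.0, -0.0]
contact_force: [-2.0, 2.6, 2.8]
width: 0.0195
gripper_force: 59.9
```

>>> send_path([
  [[-0.0005,0,0.0015,0],[-0.001,0,0.003,0],[-0.001,0,0.0045,0],[-0.001,0,0.0045,0]],
])

```text
t: 9.32
eef_pos: [0.4289, -0.1147, 0.2484]
tcp_rot: [0.765, 0.644, -0.0, 0.0]
contact_force: [-0.5, 1.2, -0.7]
width: 0.0199
gripper_force: 59.9
```

```bash
cat > flap.py <<'E'
from h import *
Y=-1.3945;ex=np.array([np.cos(Y),np.sin(Y)]);ey=np.array([-ex[1],ex[0]])
p,d=read_camera("side");W=cloud("side",d);hsv=cv2.cvtColor(p,cv2.COLOR_BGR2HSV)
q=(W[...,:2]-[.4775,-.477]);lx=q@ex;ly=q@ey
m=(d>0)&(lx<-.13)&(lx>-.32)&(abs(ly)<.13)&(W[...,2]>.09)&(hsv[...,0]>95)&(hsv[...,0]<130)&(hsv[...,1]>100)
s=np.polyfit(lx[m],W[...,2][m],1);print(m.sum(),"slope",s,"theta",np.pi/2-np.arctan(-s[0]),"z@-.29",np.polyval(s,-.29),"minx",lx[m].min())
cv2.imwrite("pics/flap_%d.png"%(r.get_obs()["t"]*100),cv2.resize(p[180:340,200:420],None,fx=3,fy=3))
need([.4493,-.2263,.4385],-.175)
E
python3 flap.py
```

```text
5075 slope [-0.04525102  0.12112617] theta 1.5255761537777308 z@-.29 0.1342489631780579 minx -0.3038186403395585
t 9.3667 tcp [ 0.4289 -0.1146  0.2484] yaw_y -0.171 tilt -1.0 shift [-0.1067  0.0391 -0.19  ] turn 0.004 F [-0.07  0.85 -0.85] w 0.0199
```

Flap at about 1.525, not quite clicked; pressing on gently.

>>> send_path([
  [[0,0,0.001,0],[0,0,0.002,0],[0,0,0.003,0],[0,0,0.004,0],[0,0,0.005,0],[0,0,0.006,0]],
])

```text
t: 9.87
eef_pos: [0.4289, -0.1145, 0.2425]
tcp_rot: [0.765, 0.644, -0.0, -0.0]
contact_force: [0.2, 0.5, -1.0]
width: 0.0199
gripper_force: 59.9
```

>>> send_path([
  [[0,0,0,0]],
])

```text
t: 9.95
eef_pos: [0.4288, -0.1145, 0.2424]
tcp_rot: [0.765, 0.644, -0.0, -0.0]
contact_force: [-0.9, 0.9, -0.6]
width: 0.0195
gripper_force: 59.9
```

```bash
python3 flap.py
```

```text
5043 slope [-0.00110611  0.12623609] theta 1.5696902123077494 z@-.29 0.12655686403186148 minx -0.30418750446956605
t 10.0 tcp [ 0.4288 -0.1145  0.2425] yaw_y -0.1711 tilt -1.0 shift [-0.1067  0.0391 -0.196 ] turn 0.0039 F [-0.81  0.53 -1.89] w 0.0197
```

The flap is at 1.57 with the load gone: it has clicked. Centring the hook in the ring, turning about it slightly so the withdrawal stays in reach, and checking.

>>> send_path([
  [[0,0,-0.003,0],[0,0,-0.006,0],[0,0,-0.009,0],[0.0006,0.0052,-0.009,0.05],[0.0012,0.0104,-0.009,0.1],[0.0018,0.0156,-0.009,0.15],[0.0025,0.0208,-0.009,0.2],[0.0025,0.0208,-0.009,0.2]],
])

```text
t: 10.67
eef_pos: [0.4509, -0.1154, 0.2521]
tcp_rot: [0.826, 0.564, 0.0, 0.001]
contact_force: [0.3, -0.2, -0.8]
width: 0.0197
gripper_force: 59.9
```

```bash
python3 flap.py; python3 -c "
from h import *
need([.4497,-.1156,.2515],-.371)"
```

```text
5020 slope [-0.00129539  0.12618982] theta 1.5695009330753233 z@-.29 0.1265654889256779 minx -0.3040580456195625
t 10.7167 tcp [ 0.4503 -0.1155  0.2519] yaw_y -0.3697 tilt -1.0 shift [-0.1037  0.0393 -0.1865] turn -0.1947 F [ 0.03  1.06 -1.13] w 0.02
t 10.7167 tcp [ 0.4503 -0.1155  0.2519] yaw_y -0.3697 tilt -1.0 shift [-0.0003 -0.0005  0.0004] turn 0.0013 F [ 0.03  1.06 -1.13] w 0.02
```

>>> send_path([
  [[0,-0.004,0,0],[0,-0.009,0,0],[0,-0.015,0,0],[0,-0.021,0,0],[0,-0.027,0,0],[0,-0.033,0,0],[0,-0.038,0,0],[0,-0.038,0,0]],
])

```text
t: 11.38
eef_pos: [0.4132, -0.1014, 0.2515]
tcp_rot: [0.825, 0.565, -0.0, -0.001]
contact_force: [-0.1, -0.4, -2.6]
width: 0.0199
gripper_force: 59.9
```

```bash
python3 flap.py; python3 -c "
from h import *
need([.4143,-.1018,.2515],-.371)"; ls pics
```

```text
5036 slope [0.0009235  0.12656022] theta 1.5717198248455553 z@-.29 0.126292401743938 minx -0.30426606473980755
t 11.4333 tcp [ 0.4139 -0.1016  0.2517] yaw_y -0.3708 tilt -1.0 shift [-0.1034  0.0781 -0.1869] turn -0.1958 F [ 0.41 -0.22 -1.58] w 0.0199
t 11.4333 tcp [ 0.4139 -0.1016  0.2517] yaw_y -0.3708 tilt -1.0 shift [-0.0001  0.0005  0.0002] turn 0.0002 F [ 0.41 -0.22 -1.58] w 0.0199
flap_1000.png
flap_1071.png
flap_1143.png
flap_936.png
side0.png
side3.png
side4.png
side5.png
side_rest.png
top0.png
top1.png
top2.png
top3.png
top_rest.png
```

The hook is out of the ring and the flap holds. Swinging the hook further from the ring about the wrist, then backing out.

>>> send_path([
  [[0,0,0,0.07],[0,0,0,0.14],[0,0,0,0.21],[0,0,0,0.28],[0,0,0,0.3],[0,0,0,0.3]],
])

```text
t: 11.93
eef_pos: [0.4147, -0.1018, 0.2517]
tcp_rot: [0.9, 0.435, -0.0, 0.0]
contact_force: [-0.8, -0.3, -1.9]
width: 0.0197
gripper_force: 59.9
```

```bash
python3 -c "
from h import *
need([.43,-.05,.2515],-.67)"; python3 flap.py
```

```text
t 11.9333 tcp [ 0.4147 -0.1018  0.2517] yaw_y -0.6703 tilt -1.0 shift [ 0.0501 -0.0202  0.0001] turn -0.0003 F [-0.82 -0.26 -1.94] w 0.0197
5033 slope [0.00033828 0.12646853] theta 1.5711346021619332 z@-.29 0.12637042879983565 minx -0.30380379382549666
t 11.9833 tcp [ 0.4146 -0.1018  0.2517] yaw_y -0.6691 tilt -1.0 shift [-0.0762  0.1045 -0.1868] turn -0.4941 F [-0.18  0.04 -1.25] w 0.0197
```

```bash
cd pics; ls -t flap_* | head -1; cp $(ls -t flap_* | head -1) now.png
```

```text
flap_1198.png
```

View pics/now.png

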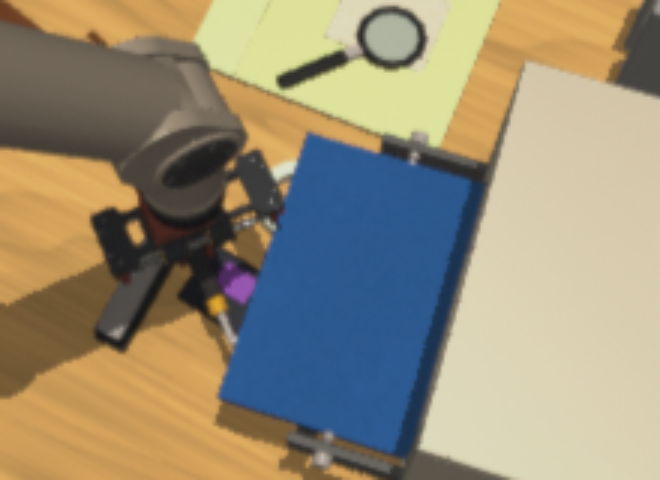

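The flap lies open, and the hook rod (225,320) points away below the flap's front edge. Backing out to the robot side, then lifting.

>>> send_path([
  [[0.008,-0.003,0,0],[0.02,-0.008,0,0],[0.035,-0.014,0,0],[0.05,-0.02,0,0],[0.062,-0.02,0,0],[0.066,-0.02,-0.02,0],[0.07,-0.02,-0.05,0],[0.07,-0.02,-0.08,0]],
])

```text
t: 12.65
eef_pos: [0.4428, -0.0336, 0.3323]
tcp_rot: [0.9, 0.436, -0.001, 0.0]
contact_force: [0.4, 1.0, -1.1]
width: 0.0194
gripper_force: 59.9
```

```bash
python3 flap.py;  python3 -c "
from h import *
need([.52,.184,.28],-.171)"
```

```text
5050 slope [0.00091485 0.12652146] theta 1.5717111740990408 z@-.29 0.12625615001365625 minx -0.30360156068213656
t 12.7 tcp [ 0.4445 -0.0349  0.3368] yaw_y -0.6711 tilt -0.99998 shift [-0.1466  0.1232 -0.1018] turn -0.4961 F [ 2.47 -1.6   1.74] w 0.0196
t 12.7 tcp [ 0.4445 -0.0349  0.3368] yaw_y -0.6711 tilt -0.99998 shift [ 0.2181 -0.0772  0.0573] turn -0.5001 F [ 2.47 -1.6   1.74] w 0.0196
```

>>> send_path([
  [[0.028,-0.009,0,-0.06],[0.06,-0.019,0,-0.13],[0.095,-0.03,0,-0.21],[0.13,-0.041,0,-0.29],[0.165,-0.052,0,-0.37],[0.2,-0.063,0,-0.44],[0.22,-0.07,0,-0.48],[0.228,-0.0725,0,-0.496]],
])

```text
t: 13.37
eef_pos: [0.5279, 0.1938, 0.3312]
tcp_rot: [0.764, 0.646, 0.001, -0.0]
contact_force: [-0.3, -0.1, -2.2]
width: 0.0198
gripper_force: 59.9
```

>>> send_path([
  [[0,0,0.01,0],[0,0,0.03,0],[0,0,0.045,0],[0,0,0.045,0],[0,0,0.045,0]],
])

```text
t: 13.78
eef_pos: [0.5267, 0.1871, 0.2858]
tcp_rot: [0.767, 0.641, -0.001, 0.0]
contact_force: [-1.2, -1.2, -2.1]
width: 0.0196
gripper_force: 59.9
```

```bash
python3 -c "
from h import *
need([.53,.189,.22],-.174)"
```

```text
t 13.7833 tcp [0.5267 0.1871 0.2858] yaw_y -0.1782 tilt -1.0 shift [0.0026 0.003  0.0658] turn -0.0042 F [-1.2  -1.17 -2.06] w 0.0196
```

>>> send_path([
  [[0.001,0.001,0.02,0],[0.002,0.002,0.04,0],[0.002,0.003,0.06,0],[0.002,0.003,0.072,0],[0.002,0.003,0.08,0],[0.002,0.003,0.083,0],[0.002,0.003,0.084,0],[0.002,0.003,0.084,0]],
])

```text
t: 14.45
eef_pos: [0.531, 0.1904, 0.2033]
tcp_rot: [0.766, 0.642, 0.001, 0.0]
contact_force: [-0.2, -0.0, -0.9]
width: 0.0198
gripper_force: 59.9
```

>>> send_path([
  [[0,0,0.001,0],[0,0,0.001,0],[0,0,0.001,0]],
])

```text
t: 14.7
eef_pos: [0.5307, 0.1907, 0.2022]
tcp_rot: [0.766, 0.643, 0.0, 0.0]
contact_force: [-0.7, -0.1, -1.9]
width: 0.0197
gripper_force: 59.9
```

>>> send_path([
  [[0,0,0.001,0],[0,0,0.002,0],[0,0,0.002,0],[0,0,0.002,0]],
])

```text
t: 15.03
eef_pos: [0.5308, 0.1906, 0.2002]
tcp_rot: [0.766, 0.643, 0.0, -0.0]
contact_force: [-1.5, -0.1, 5.7]
width: 0.0197
gripper_force: 59.9
```

>>> send_path([
  [[0,0,0,0],[0,0,0,0],[0,0,0,0],[0,0,0,0],[0,0,0,0]],
], jaw=0.06)

```text
t: 15.45
eef_pos: [0.5306, 0.1906, 0.1996]
tcp_rot: [0.766, 0.643, 0.0, 0.0]
contact_force: [0.4, -0.4, -0.5]
width: 0.0495
gripper_force: 0.0
```

>>> send_path([
  [[0,0,-0.015,0],[0,0,-0.04,0],[0,0,-0.08,0],[0,0,-0.12,0],[0.04,0,-0.16,0],[0.08,0,-0.16,0],[0.12,0,-0.16,0],[0.16,0,-0.16,0]],
])

```text
t: 16.12
eef_pos: [0.5576, 0.3435, 0.3614]
tcp_rot: [0.766, 0.642, 0.001, -0.0]
contact_force: [-0.1, 0.3, 0.4]
width: 0.0599
gripper_force: 0.0
```

```bash
python3 flap.py; python3 - <<'E'
from h import *
p,d=read_camera("top");cv2.imwrite("pics/top9.png",cv2.resize(p[190:290,90:250],None,fx=5,fy=5,interpolation=cv2.INTER_CUBIC))
E
```

```text
5049 slope [-0.00148062  0.12609163] theta 1.5693157055329883 z@-.29 0.12652100804073663 minx -0.30367302821940984
t 16.1667 tcp [0.5563 0.354  0.3598] yaw_y -0.1644 tilt -0.99998 shift [-0.5895 -0.0106 -0.0826] turn 0.0106 F [-1.    8.71  0.29] w 0.0602
```

View pics/top9.png

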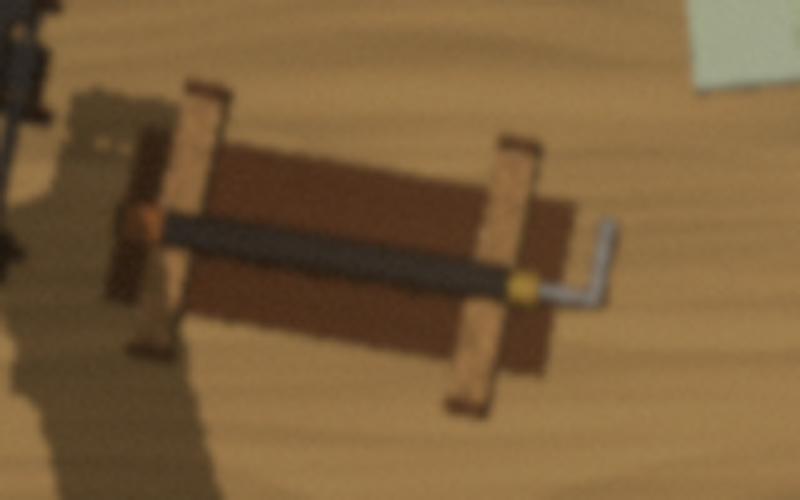

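The pole lies across both bars, centred, with its hook level at (600,300), and the flap is at 1.57. Settling, then handing in.

>>> send_path([
  [[0,0,0,0],[0,0,0,0],[0,0,0,0],[0,0,0,0],[0,0,0,0],[0,0,0,0]],
])

```text
t: 16.72
eef_pos: [0.5575, 0.3409, 0.3598]
tcp_rot: [0.767, 0.642, 0.0, -0.0]
contact_force: [-0.0, -0.1, -0.6]
width: 0.06
gripper_force: 0.0
```

```bash
python3 -c "
from station import r
print(r.job_done())"
```

```text
the job is handed in; nothing more can be done
None
```

The flap is fully open in its catches (measured at 1.57 rad), the pole is back across both cork bars with the hook level, and the job was handed in at about 16.7 s; no verdict came back.

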